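# Batch tube caps through a spring-shuttered funnel

## Robot

A 6-joint arm with a two-finger parallel gripper is mounted at the origin on the work surface. World frame = base frame: x ahead of the robot, y to its left, z up, the work surface at z = 0. Lengths are in m, angles in rad, forces in N, time in s.
With the tool pointing down it reaches from about 0.35 to 0.85 m from the base axis. Payload 8.1 kg.
Tool frame: the origin (TCP) lies midway between the tips of the shut fingers; the grasp point (between the pads) lies 19 mm behind it; z points along the fingers, y is the direction in which the jaws open and shut (so a half turn about z gives the same grasp; the last joint's range is limited). The gripper opens to 93 mm and grips with 3 to 60 N. Pads are 15 mm wide; open, the fingers measure 128 mm over their backs; the gripper's body (75 mm by 188 mm) begins 65 mm behind the grasp point.
Start: joints at [1.238, 0.13, 1.488, -0, 1.523, -0.085], TCP at [0.147, 0.582, 0.219] pointing down, gripper open.
Joint ranges: [-2.96, 2.96], [-0.89, 2.26], [0.02, 2.5], [-1.34, 4.48], [0, 2.73], [-2.66, 2.66]. Speed limits (rad/s): [2.39, 2.39, 2.79, 3.14, 3.14, 3.14].

## Interface

Orientations are given as a rotation vector (axis times angle).
In Python, from plant import monitor, eyes, ticket gives the robot as it stands.
- The arm moves only by the tool send_rows, never from a script. Its argument "motion" is a list of rows, each a list of 2 entries, a list of its own where there are three numbers: the shift along the tool's x, y, z in m, then the turn about the tool's z in degrees. In form: [[[dx, dy, dz], twist], ...]. A call has 1 to 12 rows; each row is the pose to reach, as a shift and turn from the pose commanded when the call began, along the tool's axes at that moment; what a row does not reach only later rows make up. A row lasts 1/8 s, in which the tool goes at most 62.5 mm and 10.7 degrees, less where a joint would pass 70% of its speed; a pose out of reach is approached as far as the arm can. A call with a gripper value outside its range is refused whole. "jaw" is the finger opening in m, from 0 to 0.093, set as the call begins (left out, the last holds). The fingers move at their own pace and stop on an object; "squeeze" is the grip in N (left out, the last holds). Time passes only in rows, so rows that repeat a pose let the fingers close. It gives the time, the measured TCP pose, the force and the opening at its end, in the units of the state.
- monitor.read_state(): the state, without advancing time (a new reading comes with each control period).
- eyes.read_camera(name): name is "side" or "top" or "wrist"; returns the picture (420x560x3 uint8, red, green, blue); there is no depth.
- eyes.camera_model(name): a dict with "mtx" (3x3 intrinsics, pixels), "k1" (the pictures are not rectified: a ray, as slopes to the right and down, at radius r is drawn at 1 + k1 r^2 times it, then the intrinsics apply), "cam_to_world" (4x4, takes a point from camera to world coordinates); the wrist camera has in their place "mount" (4x4, takes a point from camera to tool coordinates, whose origin is the TCP and whose axes are the flange's). Camera axes: x right, y down, z forward; pixel columns grow to the right and rows downward; lengths in m; the calibration is good to about 2 mm. A picture is of the moment at which its call begins: read the wrist's pose just before it. camera_model takes no time and is no camera call.
- ticket.close_job(): hands the job in, once; it reports no verdict.
The state is a dict: "t": time; "q": joint angles; "dq": joint speeds; "joint_torque": joint torques, N m; "tool_pos": TCP position; "orientation": TCP orientation; "force": force on the tool from outside, world axes, zero at the start; "wrist_torque": the same for the moment, N m; "opening": finger opening in m.
Only numpy, scipy, OpenCV 4.12 (cv2) and the standard library are available. Lean on these libraries where they do the work, as an engineer would, in place of code of your own. Each camera call takes 0.05 s, during which the arm holds its last target.

## Task

Pick up the grey tray by its handle, tip it so that all five orange caps slide off into the white funnel while the shutter is still shut, and stand the empty tray back upright on the bench, clear of the stand. Then swing the shutter arm by its red knob forward against its spring, right to the stop, so that the caps drop into the blue tub, and finish while holding the arm there: do not let go. Leave the tube rack, the jar and the timer where they are.

Things in the scene. Friction and masses are not known exactly. Their poses are not given: they have to be found in the camera images.
- stand: fixed stand: base plate 190 x 330 x 6 mm (x, y), a white funnel over an open blue tub. Origin on the bench under the funnel's centre; z up. Two thin posts at y +90, x +-55 mm carry the funnel (up to z 94)
- tub (a point): centre of the blue tub's inner floor, 10 mm above the bench; tub 150 x 150 mm outside, walls 4 mm, rim 48 mm above the bench; axes as the stand's
- funnel_mouth (a point): centre of the round funnel's mouth at rim height, 153 mm above the bench; rim inner radius 80, outer 84 mm. It narrows to an outlet of radius 45 mm, 78 mm above the bench, shut below by the round steel disc of the shutter (top at 74 mm). Axes as the stand's
- pivot (a point): on the shutter's vertical pivot axis, top of its hub and spring, 111 mm above the bench, in the stand's frame at x 0, y -140 mm; black hub of radius 21 mm
- shutter (a joint): shutter arm about its pivot, rad: 0 = shut (a spring keeps it so), growing anticlockwise from above to the stop at 0.9 = fully open, outlet clear. The red knob goes forward (stand's +x, away from the robot), the disc swings out towards the robot. Spring: 1.7 N at the knob at 0, 5 N at the stop; shuts when let go
- knob (a point): grip point on the red upright post at the end of the shutter arm: 16 mm thick, from 74 to 130 mm above the bench, this point at 105 mm, 130 mm from the pivot axis. In the stand's frame: shut, x -56.5, y -257 mm; at the stop, x +56.5, y -257 mm. The flat arm below it is 14 mm wide, top at 74 mm
- tray_handle (a point): grip point in the black handle of the loose grey tray (about 0.22 kg), 30 mm above the tray's underside; axes: +x to the tray's open pouring edge, z up. The handle is a bar along x, 12 mm wide (y), 28 mm tall (z -14 to +14 mm from this point), x from -32 to +46 mm
- tray_lip (a point): middle of the tray's pouring edge (no wall there), on its underside, 154 mm ahead of and 30 mm below tray_handle; same axes. The pan is 108 long (x), 92 mm wide, floor 4 mm thick, walls 30 mm high on the back and both sides
- cap0_c (a point): centre of loose orange screw cap 1 of 5: smooth plastic disc 22 mm across, 18 mm high, 14 g, lying flat in the tray at the start (friction on the tray about 0.4: they slide freely when the tray tips 35 to 50 degrees)
- cap1_c (a point): centre of loose orange screw cap 2 of 5: smooth plastic disc 22 mm across, 18 mm high, 14 g, lying flat in the tray at the start (friction on the tray about 0.4: they slide freely when the tray tips 35 to 50 degrees)
- cap2_c (a point): centre of loose orange screw cap 3 of 5: smooth plastic disc 22 mm across, 18 mm high, 14 g, lying flat in the tray at the start (friction on the tray about 0.4: they slide freely when the tray tips 35 to 50 degrees)
- cap3_c (a point): centre of loose orange screw cap 4 of 5: smooth plastic disc 22 mm across, 18 mm high, 14 g, lying flat in the tray at the start (friction on the tray about 0.4: they slide freely when the tray tips 35 to 50 degrees)
- cap4_c (a point): centre of loose orange screw cap 5 of 5: smooth plastic disc 22 mm across, 18 mm high, 14 g, lying flat in the tray at the start (friction on the tray about 0.4: they slide freely when the tray tips 35 to 50 degrees)
- rack_c (a point): bystander: centre (30 mm up) of a loose blue tube rack, 85 x 180 x 55 mm, its tubes reaching 100 mm; leave alone
- jar_c (a point): bystander: centre of a loose white jar with black lid, 72 mm across, 90 mm high; leave alone
- timer_c (a point): bystander: centre of a loose grey bench timer, 60 x 80 x 30 mm; leave alone

How it is judged:
On the way, in this order (a step that is already met when the one before it is completed fails the run):
1. all five caps lie in the funnel, on the shut shutter (x of cap0_c in the frame of stand between -0.075 and 0.075 m and y of cap0_c in the frame of stand between -0.075 and 0.075 m and z of cap0_c in the frame of stand between 0.07 and 0.153 m and x of cap1_c in the frame of stand between -0.075 and 0.075 m and y of cap1_c in the frame of stand between -0.075 and 0.075 m and z of cap1_c in the frame of stand between 0.07 and 0.153 m and x of cap2_c in the frame of stand between -0.075 and 0.075 m and y of cap2_c in the frame of stand between -0.075 and 0.075 m and z of cap2_c in the frame of stand between 0.07 and 0.153 m and x of cap3_c in the frame of stand between -0.075 and 0.075 m and y of cap3_c in the frame of stand between -0.075 and 0.075 m and z of cap3_c in the frame of stand between 0.07 and 0.153 m and x of cap4_c in the frame of stand between -0.075 and 0.075 m and y of cap4_c in the frame of stand between -0.075 and 0.075 m and z of cap4_c in the frame of stand between 0.07 and 0.153 m and value of joint shutter below 0.1 rad), for 0.2 s.
2. the tray stands upright on the bench again, let go, with the shutter still shut (angle between tray_handle's own z axis and vertical below 0.12 rad and height (world z) of tray_handle below 0.04 m and contact force between tray and the fingers below 0.1 N and value of joint shutter below 0.1 rad), for 0.1 s.
At the end, for the whole second after the job is handed in: the robot holds the shutter arm at its stop (joint above 0.85 of 0.9 rad, pushed by the robot with more than 1 N), all five caps lie in the blue tub, and the tray stands upright on the bench (within 7 degrees), touching neither the stand nor the robot (value of joint shutter above 0.85 rad and contact force between any of the fingers, the arm and shutter above 1 N and x of cap0_c in the frame of stand between -0.073 and 0.073 m and y of cap0_c in the frame of stand between -0.073 and 0.073 m and z of cap0_c in the frame of stand between 0.005 and 0.06 m and x of cap1_c in the frame of stand between -0.073 and 0.073 m and y of cap1_c in the frame of stand between -0.073 and 0.073 m and z of cap1_c in the frame of stand between 0.005 and 0.06 m and x of cap2_c in the frame of stand between -0.073 and 0.073 m and y of cap2_c in the frame of stand between -0.073 and 0.073 m and z of cap2_c in the frame of stand between 0.005 and 0.06 m and x of cap3_c in the frame of stand between -0.073 and 0.073 m and y of cap3_c in the frame of stand between -0.073 and 0.073 m and z of cap3_c in the frame of stand between 0.005 and 0.06 m and x of cap4_c in the frame of stand between -0.073 and 0.073 m and y of cap4_c in the frame of stand between -0.073 and 0.073 m and z of cap4_c in the frame of stand between 0.005 and 0.06 m and angle between tray_handle's own z axis and vertical below 0.12 rad and height (world z) of tray_handle between 0.02 and 0.04 m and contact force between tray and stand below 0.1 N and contact force between tray and shutter below 0.1 N and contact force between tray and the fingers below 0.1 N and contact force between tray and the arm below 0.1 N); the arm keeps its last pose, push and grip.
It fails at once if the tube rack is moved by more than 30 mm (distance of rack_c from where it was at the start of the episode above 0.03 m).
It fails at once if the jar is moved by more than 30 mm (distance of jar_c from where it was at the start of the episode above 0.03 m).
It fails at once if the timer is moved by more than 30 mm (distance of timer_c from where it was at the start of the episode above 0.03 m).
It also fails if it takes over 72 s, if anything falls off the work surface, if the arm or the gripper's body presses on something with over 40 N, if the wrist force passes 120 N, or if a joint passes its speed limit or range.

## Working session

There is one attempt and no reset: what is moved stays moved. The work goes in short steps, Python scripts to look and compute and a tool call to move; the robot and the scene stay as the last step left them, time stands still between calls to the robot, and variables do not carry over. Pictures are saved under pics/ and viewed, and the job is handed in when it is done.

Besides the shell and the picture viewer there is one more tool, called after "Request:" by a JSON object that holds its "fn" and its "kwargs", one argument or row to a line. send_rows: Moves the arm, as the interface text tells. Its arguments: {"type":"object","properties":{"motion":{"type":"array","items":{"type":"array"}},"jaw":{"type":"number"},"squeeze":{"type":"number"}},"required":["motion"]}

```bash
ls; mkdir -p pics; python3 - <<'E'
from plant import monitor, eyes
import cv2
print(monitor.read_state())
for n in ("side","top","wrist"):
    cv2.imwrite(f"pics/{n}0.png",eyes.read_camera(n)[:,:,::-1]); print(n,eyes.camera_model(n))
E
```

```text
pics
{'t': 0.0, 'q': array([ 1.23760334e+00,  1.31168226e-01,  1.48931531e+00, -3.96990043e-05,
        1.52298324e+00, -8.54200295e-02]), 'dq': array([ 0.00175744, -0.00025452,  0.00054259, -0.00015736, -0.00012023,
        0.00021224]), 'joint_torque': array([-2.38148668e-04, -5.59848297e+01, -4.91762280e+01,  7.68213510e-02,
        3.56228475e-02, -1.07595902e-04]), 'tool_pos': array([0.14695985, 0.58112061, 0.21756345]), 'orientation': array([-3.88159548e-01, -3.11716623e+00,  2.89223867e-03]), 'force': array([-0.71267295, -0.44009585,  0.43595647]), 'wrist_torque': array([-0.0323733 , -0.02080385, -0.01277814]), 'opening': 0.09325013040298782}
side {'mtx': array([[490.37837617,   0.        , 271.66273927],
       [  0.        , 490.37837617, 216.91352845],
       [  0.        ,   0.        ,   1.        ]]), 'k1': -0.004555993749886572, 'cam_to_world': array([[-0.98124635, -0.1461075 ,  0.12573063,  0.41738545],
       [-0.19216245,  0.69024381, -0.69759378,  0.75221038],
       [ 0.0151389 , -0.70867206, -0.70537559,  0.95627829],
       [ 0.        ,  0.        ,  0.        ,
[... 320 characters left out ...]
1, -0.02187545, -0.0565953 ],
       [ 0.02417021, -0.13921787, -0.98996676,  1.40827601],
       [ 0.        ,  0.        ,  0.        ,  1.        ]])}
wrist {'mtx': array([[344.33711084,   0.        , 280.28884428],
       [  0.        , 344.33711084, 216.63833084],
       [  0.        ,   0.        ,   1.        ]]), 'k1': -0.0733465322171458, 'mount': array([[ 5.15153137e-04, -9.59545181e-01, -2.81554224e-01,
         7.82859646e-02],
       [ 9.99999582e-01,  2.81655984e-04,  8.69783721e-04,
        -1.09679902e-03],
       [-7.55295346e-04, -2.81554554e-01,  9.59544925e-01,
        -1.65937099e-01],
       [ 0.00000000e+00,  0.00000000e+00,  0.00000000e+00,
         1.00000000e+00]])}
```

View pics/top0.png

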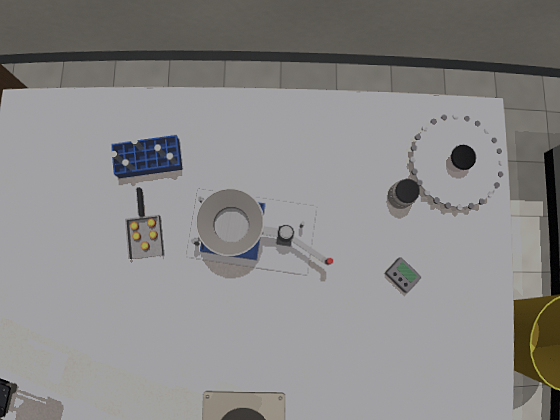

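View pics/side0.png

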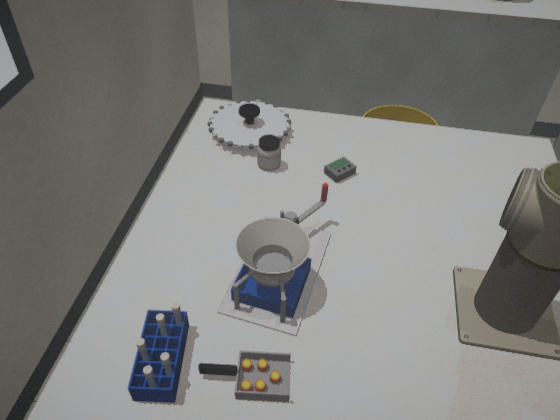

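View pics/wrist0.png

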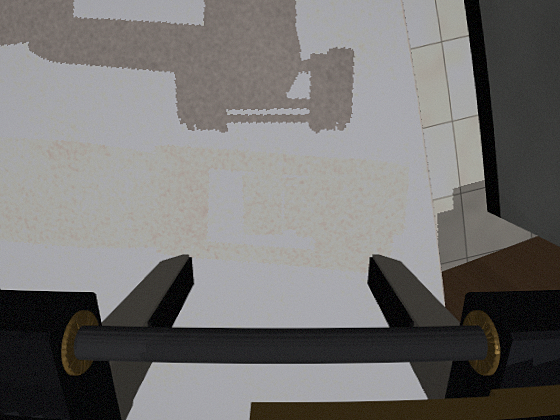

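```bash
cat > h.py <<'E'
import numpy as np, cv2
from scipy.spatial.transform import Rotation as R
from plant import monitor, eyes
def T_wrist(st):
    T=np.eye(4);T[:3,:3]=R.from_rotvec(st["orientation"]).as_matrix();T[:3,3]=st["tool_pos"]
    return T@eyes.camera_model("wrist")["mount"]
def cam(n,T=None):
    m=eyes.camera_model(n); return m["mtx"],m["k1"],(m["cam_to_world"] if T is None else T)
def ray(c,u,v):
    K,k,T=c
    p=cv2.undistortPoints(np.array([[[u,v]]],float),K,np.array([k,0,0,0,0]))[0,0]
    d=T[:3,:3]@np.array([p[0],p[1],1]); return T[:3,3],d/np.linalg.norm(d)
def tri(obs):
    A=np.zeros((3,3));b=np.zeros(3);rs=[ray(*o) for o in obs]
    for o,d in rs:
        M=np.eye(3)-np.outer(d,d);A+=M;b+=M@o
    p=np.linalg.solve(A,b)
    return p,[round(1000*np.linalg.norm((np.eye(3)-np.outer(d,d))@(p-o)),1) for o,d in rs]
def atz(c,u,v,z):
    o,d=ray(c,u,v); return o+d*(z-o[2])/d[2]
def proj(c,P):
    K,k,T=c; Ti=np.linalg.inv(T); P=np.atleast_2d(P)
    return cv2.projectPoints(P@Ti[:3,:3].T+Ti[:3,3],np.zeros(3),np.zeros(3),K,np.array([k,0,0,0,0]))[0][:,0]
E
python3 - <<'E'
import cv2
a=cv2.imread("pics/top0.png");b=cv2.imread("pics/side0.png")
cv2.imwrite("pics/top0a.png",cv2.resize(a[120:290,100:350],None,fx=3.2,fy=3.2,interpolation=2))
cv2.imwrite("pics/side0a.png",cv2.resize(b[170:410,120:350],None,fx=2.5,fy=2.5,interpolation=2))
E
```

```text
(no output)
```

View pics/top0a.png

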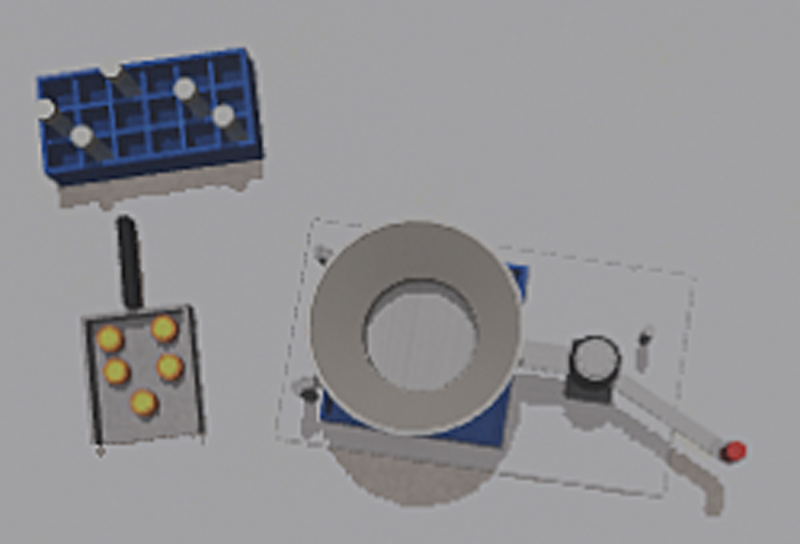

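View pics/side0a.png

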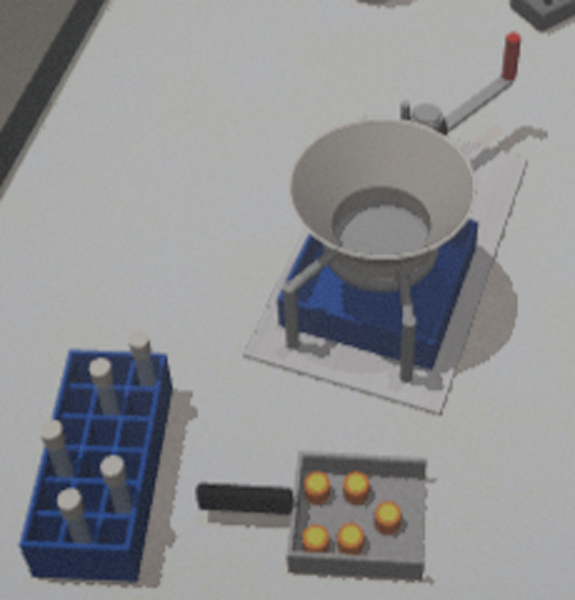

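```bash
cat > m1.py <<'E'
from h import *
t=cam("top");s=cam("side")
tp=lambda u,v:(t,100+u/3.2,120+v/3.2)
sp=lambda u,v:(s,120+u/2.5,170+v/2.5)
np.set_printoptions(precision=4,suppress=True)
print("rim c",tri([tp(416,328.5),sp(382.5,191)]))
print("knob top",tri([tp(736,450),sp(513,37)]))
print("hub top",tri([tp(596,358),sp(429,112)]))
print("handle far top mid",tri([tp(124,217),sp(199,487)]))
for n,u in (("far",(124,217)),("near",(132,305))): print(n,atz(*tp(*u),0.044))
for u in ((99,443),(203,436)): print("lip",atz(*tp(*u),0.004))
for u in ((83,318),(191,306)): print("back",atz(*tp(*u),0.03))
for u in ((313,218),(695,275),(665,497),(277,441)): print("plate",atz(*tp(*u),0.006))
for u in ((38,77),(247,48),(264,158)): print("rack",atz(*tp(*u),0.055))
for u in ((407,192),(404,275)): print("jar/timer",atz(t,*u,0.06))
E
python3 m1.py
```

```text
rim c (array([0.5406, 0.0353, 0.1395]), [np.float64(1.6), np.float64(1.6)])
knob top (array([ 0.4519, -0.212 ,  0.1264]), [np.float64(1.1), np.float64(1.1)])
hub top (array([ 0.522 , -0.1039,  0.1083]), [np.float64(0.2), np.float64(0.2)])
handle far top mid (array([0.6423, 0.292 , 0.0366]), [np.float64(0.6), np.float64(0.6)])
far [0.6403 0.2901 0.044 ]
near [0.5662 0.2792 0.044 ]
lip [0.4532 0.3119 0.004 ]
lip [0.4612 0.2228 0.004 ]
back [0.5563 0.3241 0.03  ]
back [0.5681 0.2324 0.03  ]
plate [0.6492 0.1358 0.006 ]
plate [ 0.6059 -0.1911  0.006 ]
plate [ 0.4172 -0.167   0.006 ]
plate [0.4583 0.1594 0.006 ]
rack [0.7579 0.3693 0.055 ]
rack [0.7846 0.1911 0.055 ]
rack [0.6899 0.1721 0.055 ]
jar/timer [ 0.6396 -0.427   0.06  ]
jar/timer [ 0.419  -0.4153  0.06  ]
```

```bash
cat > m2.py <<'E'
from h import *
def Tz(x,y,yaw,z=0):
    M=np.eye(4);M[:3,:3]=R.from_euler('z',yaw).as_matrix();M[:3,3]=x,y,z;return M
ST=Tz(.540,.035,np.radians(-7.4)); TR=Tz(.6095,.2863,np.arctan2(-.123,-.9924))
def ap(T,P): return np.array(P)@T[:3,:3].T+T[:3,3]
a=np.linspace(0,2*np.pi,40)
def circ(r,z,x=0,y=0): return np.c_[x+r*np.cos(a),y+r*np.sin(a),0*a+z]
def box(x0,x1,y0,y1,z): return np.array([[x0,y0,z],[x1,y0,z],[x1,y1,z],[x0,y1,z],[x0,y0,z]])
def draw(n,off,sc,size,ST,TR,f,out):
    c=cam(n); im=cv2.imread(f)
    im=im[off[1]:off[1]+size[1],off[0]:off[0]+size[0]]; im=cv2.resize(im,None,fx=sc,fy=sc,interpolation=2)
    L=[ap(ST,circ(84,153)/1000),ap(ST,circ(45,78)/1000),ap(ST,circ(21,111,0,-140)/1000),ap(ST,circ(8,130,-56.5,-257)/1000),
     ap(ST,np.array([[-56.5,-257,74],[-56.5,-257,130]])/1000),ap(ST,box(-75,75,-75,75,48)/1000)] 
    L+=[ap(TR,box(46,154,-46,46,-30)/1000),ap(TR,box(46,154,-46,46,0)/1000),ap(TR,box(-32,46,-6,6,14)/1000)]
    for l in L:
        p=((proj(c,l)+0.5-off)*sc-0.5); cv2.polylines(im,[np.round(p).astype(int)],False,(0,0,255),1)
    cv2.imwrite(out,im)
if __name__=="__main__":
    draw("top",(100,120),3.2,(250,170),ST,TR,"pics/top0.png","pics/ov_t.png")
    draw("side",(120,170),2.5,(230,240),ST,TR,"pics/side0.png","pics/ov_s.png")
E
python3 m2.py
```

```text
(no output)
```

View pics/ov_t.png

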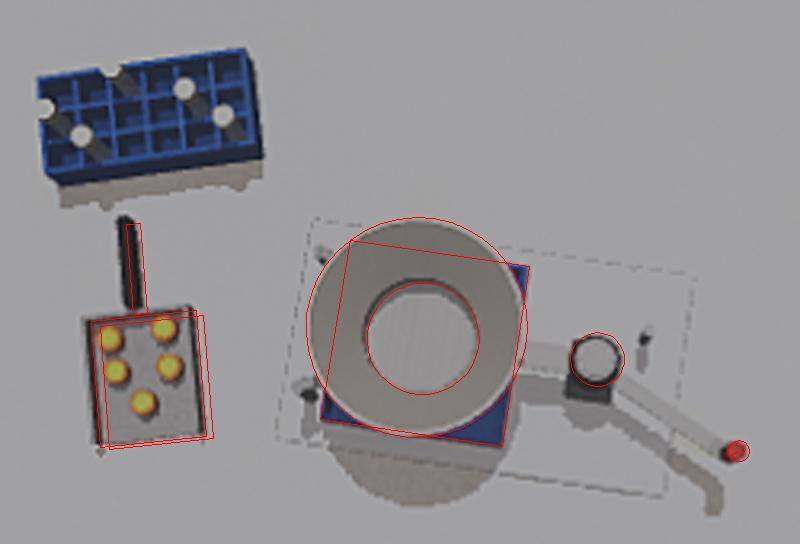

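View pics/ov_s.png

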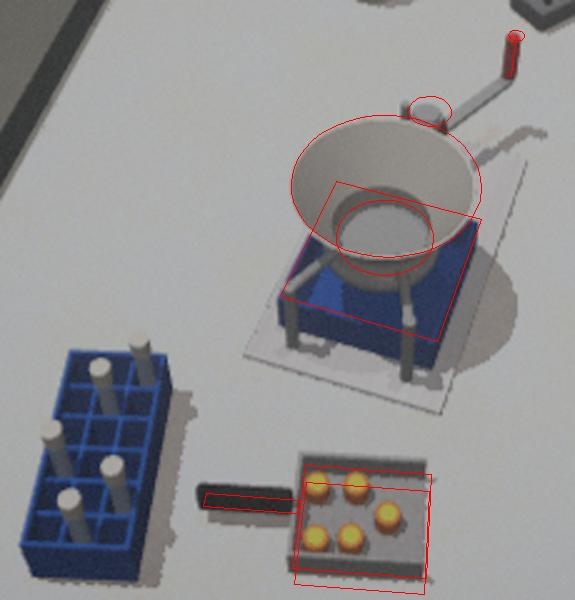

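```bash
sed -i 's/np.arctan2(-.123,-.9924))/np.arctan2(-.123,-.9924),.03)/; s/\.540,\.035/.540,.036/' m2.py; python3 m2.py; python3 -c "
import cv2,numpy as np
a=cv2.imread('pics/ov_t.png');b=cv2.imread('pics/ov_s.png')
a=cv2.resize(a,(400,272));a=cv2.imread('pics/ov_t.png')[150:500,60:460]
b=b[330:600,150:480]
c=np.zeros((350,800,3),np.uint8);c[:,:400]=a;c[:270,400:730]=b;cv2.imwrite('pics/ov2.png',c)"
```

```text
(no output)
```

View pics/ov2.png

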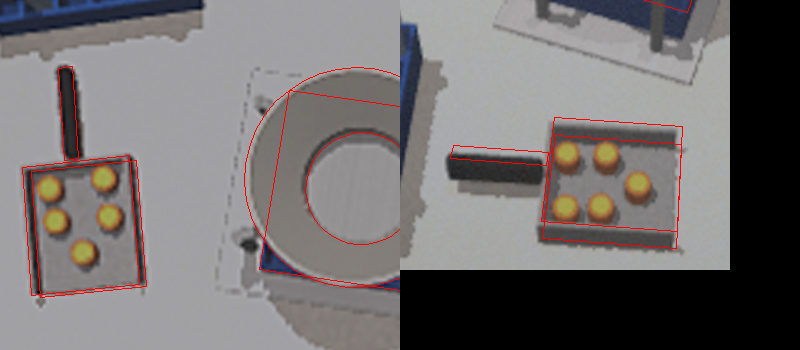

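```bash
cat > g.py <<'E'
from h import *
import sys
def heading(v): return np.degrees(np.arctan2(v[1],v[0]))
def goto(x,y,z,jawang=None):
    s=monitor.read_state(); M=R.from_rotvec(s["orientation"]).as_matrix()
    d=M.T@(np.array([x,y,z])-s["tool_pos"])
    j=heading(M[:,1]); tw=0 if jawang is None else -(((jawang-j)+180)%360-180)
    print("t",round(s["t"],2),"tcp",s["tool_pos"].round(4),"jaw",round(j,1),"tilt",round(np.degrees(np.arccos(-M[2,2])),2),"f",s["force"].round(1),"open",round(s["opening"],4),"q",s["q"].round(2))
    print("shift",d.round(4),"twist",round(tw,1))
if __name__=="__main__":
    a=[float(v) for v in sys.argv[1:]]; goto(*a)
E
python3 g.py .599 .285 .17 -82.9
```

```text
t 0.15 tcp [0.147  0.5813 0.2179] jaw 75.8 tilt 0.08 f [-0.2  0.5 -0.3] open 0.0929 q [ 1.24  0.13  1.49  0.    1.52 -0.09]
shift [-0.5109 -0.1763  0.048 ] twist 158.7
```

Request:
{"fn": "send_rows", "kwargs": {
  "motion": [
    [[-0.03,-0.01,0.003],10],
    [[-0.08,-0.028,0.008],20],
    [[-0.13,-0.045,0.012],30],
    [[-0.18,-0.062,0.017],40],
    [[-0.23,-0.08,0.022],50],
    [[-0.28,-0.097,0.026],60],
    [[-0.33,-0.114,0.031],70],
    [[-0.38,-0.131,0.036],80],
    [[-0.42,-0.145,0.04],90],
    [[-0.46,-0.159,0.043],100],
    [[-0.49,-0.17,0.046],110],
    [[-0.511,-0.176,0.048],120]
  ],
  "jaw": 0.06,
  "squeeze": 60
}}

```text
t: 1.65
tool_pos: [0.6003, 0.2843, 0.1698]
orientation: [2.898, 1.212, -0.002]
force: [0.2, 0.0, -0.0]
opening: 0.0601
```

```bash
python3 g.py .599 .285 .17 -82.9
```

```text
t 1.65 tcp [0.6003 0.2843 0.1698] jaw -44.6 tilt 0.06 f [ 0.2  0.  -0. ] open 0.0601 q [ 0.37  0.33  1.35 -0.    1.47  1.14]
shift [-0.0004 -0.0014 -0.0002] twist 38.3
```

Request:
{"fn": "send_rows", "kwargs": {
  "motion": [
    [[0,-0.001,0],10],
    [[0,-0.001,0],20],
    [[0,-0.001,0],30],
    [[0,-0.001,0],38.3],
    [[0,-0.001,0],38.3]
  ]
}}

```text
t: 2.28
tool_pos: [0.5984, 0.2863, 0.1702]
orientation: [3.135, 0.207, -0.001]
force: [0.2, 0.2, 0.0]
opening: 0.0602
```

```bash
python3 - <<'E'
from h import *
from m2 import *
s=monitor.read_state(); im=eyes.read_camera("wrist")
c=cam("wrist",T_wrist(s)); im=im[:,:,::-1].copy(); cv2.imwrite("pics/w1.png",im)
for l in [ap(TR,box(46,154,-46,46,0)/1000),ap(TR,box(-32,46,-6,6,14)/1000)]:
    cv2.polylines(im,[np.round(proj(c,l)).astype(int)],False,(0,0,255),1)
cv2.imwrite("pics/w1o.png",im)
E
python3 g.py .599 .285 .011 -82.9
```

```text
t 2.33 tcp [0.5984 0.2863 0.1702] jaw -82.3 tilt 0.04 f [-0.5  0.2 -0.2] open 0.0599 q [0.37 0.33 1.35 0.   1.46 1.81]
shift [0.0005 0.0014 0.1592] twist 0.6
```

View pics/w1o.png

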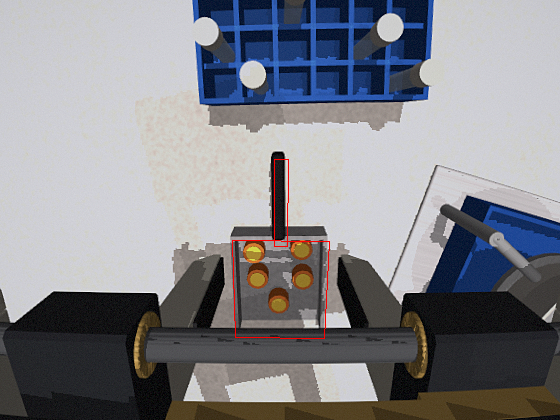

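```bash
python3 - <<'E'
from h import *
s=monitor.read_state(); c=cam("wrist",T_wrist(s)); t=cam("top")
np.set_printoptions(precision=4,suppress=True)
for n,u in (("far",(277.5,152.5)),("near",(279,240))): print(n,atz(c,*u,.044))
for u in ((232,227),(328,226)): print("back",atz(c,*u,.03))
print(tri([(c,277.5,152.5),(t,100+124/3.2,120+217/3.2)]))
E
```

```text
far [0.6464 0.2943 0.044 ]
near [0.5692 0.2826 0.044 ]
back [0.5709 0.3273 0.03  ]
back [0.584  0.2384 0.03  ]
(array([0.6442, 0.2945, 0.0252]), [np.float64(0.5), np.float64(0.5)])
```

Request:
{"fn": "send_rows", "kwargs": {
  "motion": [
    [[0.003,0,0.03],0],
    [[0.003,0,0.07],0],
    [[0.003,0,0.11],0],
    [[0.003,0,0.14],0],
    [[0.003,0,0.157],0],
    [[0.003,0,0.157],0]
  ]
}}

```text
t: 3.08
tool_pos: [0.6006, 0.2864, 0.0123]
orientation: [3.134, 0.208, -0.004]
force: [-0.1, -0.2, 0.9]
opening: 0.0602
```

```bash
cat > snap.py <<'E'
from h import *
import sys
n,out=sys.argv[1:3]; im=eyes.read_camera(n)[:,:,::-1]
if len(sys.argv)>3:
    x,y,w,h,f=map(float,sys.argv[3:8]); x,y,w,h=map(int,(x,y,w,h)); im=cv2.resize(im[y:y+h,x:x+w],None,fx=f,fy=f,interpolation=2)
cv2.imwrite("pics/"+out+".png",im)
E
python3 snap.py side s1 120 170 230 240 2.5; python3 g.py .599 .285 .011
```

```text
t 3.12 tcp [0.6017 0.2869 0.0139] jaw -82.4 tilt 0.01 f [ 0.1  0.6 -0.6] open 0.06 q [ 0.37  0.48  1.46 -0.    1.21  1.81]
shift [-0.0029  0.0015  0.0029] twist 0
```

View pics/s1.png

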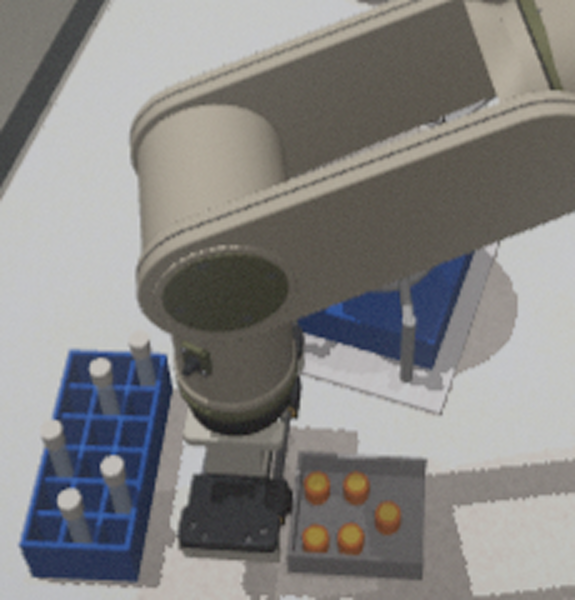

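Request:
{"fn": "send_rows", "kwargs": {
  "motion": [
    [[0,0,0],0],
    [[0,0,0],0],
    [[0,0,0],0],
    [[0,0,0],0],
    [[0,0,0],0],
    [[0,0,0],0]
  ],
  "jaw": 0,
  "squeeze": 60
}}

```text
t: 3.88
tool_pos: [0.6016, 0.2869, 0.0137]
orientation: [-3.135, -0.206, -0.0]
force: [-0.2, -0.2, 0.6]
opening: 0.0114
```

Request:
{"fn": "send_rows", "kwargs": {
  "motion": [
    [[0,0,-0.004],0],
    [[0,0,-0.01],0],
    [[0,0,-0.018],0],
    [[0,0,-0.025],0],
    [[0,0,-0.03],0],
    [[0,0,-0.03],0]
  ]
}}

```text
t: 4.62
tool_pos: [0.6021, 0.287, 0.0444]
orientation: [-3.135, -0.205, -0.002]
force: [0.3, -0.2, -3.5]
opening: 0.0112
```

```bash
python3 snap.py side s2 120 170 230 240 2.5; python3 g.py .599 .285 .011
```

```text
t 4.67 tcp [0.6018 0.2869 0.0439] jaw -82.5 tilt 0.03 f [-0.3 -0.1 -2.6] open 0.0116 q [0.37 0.44 1.45 0.   1.25 1.81]
shift [-0.003   0.0015  0.0329] twist 0
```

View pics/s2.png

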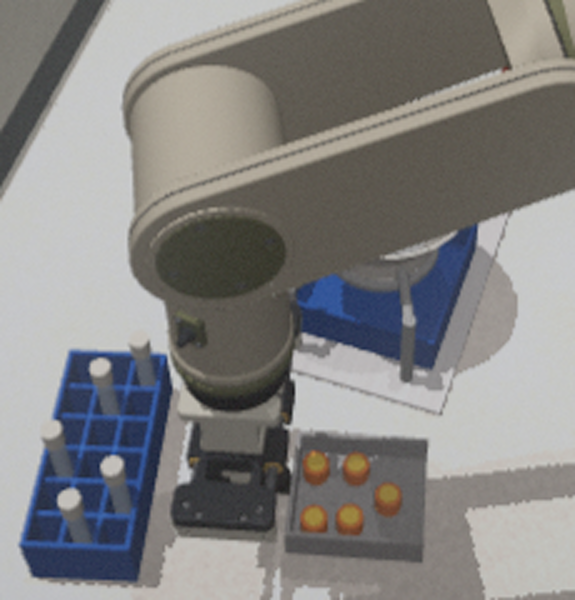

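Request:
{"fn": "send_rows", "kwargs": {
  "motion": [
    [[0,0,-0.01],0],
    [[0,0,-0.025],0],
    [[0,0,-0.045],0],
    [[0,0,-0.065],0],
    [[0,0,-0.085],0],
    [[0,0,-0.105],0],
    [[0,0,-0.125],0],
    [[0,0,-0.14],0],
    [[0,0,-0.15],0],
    [[0,0,-0.155],0],
    [[0,0,-0.156],0]
  ]
}}

```text
t: 6.05
tool_pos: [0.6016, 0.2868, 0.1995]
orientation: [3.135, 0.206, -0.0]
force: [0.2, -0.5, -2.4]
opening: 0.0117
```

Request:
{"fn": "send_rows", "kwargs": {
  "motion": [
    [[0,0,0],-2],
    [[0,0,0],-6],
    [[0,0,0],-13],
    [[0,0,0],-21],
    [[0,0,0],-29],
    [[0,0,0],-37],
    [[0,0,0],-45],
    [[0,0,0],-53],
    [[0,0,0],-61],
    [[0,0,0],-68],
    [[0,0,0],-73],
    [[0,0,0],-75.2]
  ]
}}

```text
t: 7.55
tool_pos: [0.6012, 0.2867, 0.1987]
orientation: [-2.354, -2.079, 0.002]
force: [-0.6, -0.1, -2.6]
opening: 0.0116
```

```bash
python3 snap.py side s3 120 100 300 240 2.5;python3 snap.py top t3 100 100 250 190 3;  python3 g.py .5591 .1828 .2 -7.4
```

```text
t 7.65 tcp [0.6012 0.2867 0.1987] jaw -7.2 tilt 0.08 f [ 0.4 -0.6 -3.2] open 0.0118 q [0.37 0.32 1.31 0.   1.52 0.49]
shift [-0.1084 -0.0287 -0.0012] twist 0.2
```

View pics/s3.png

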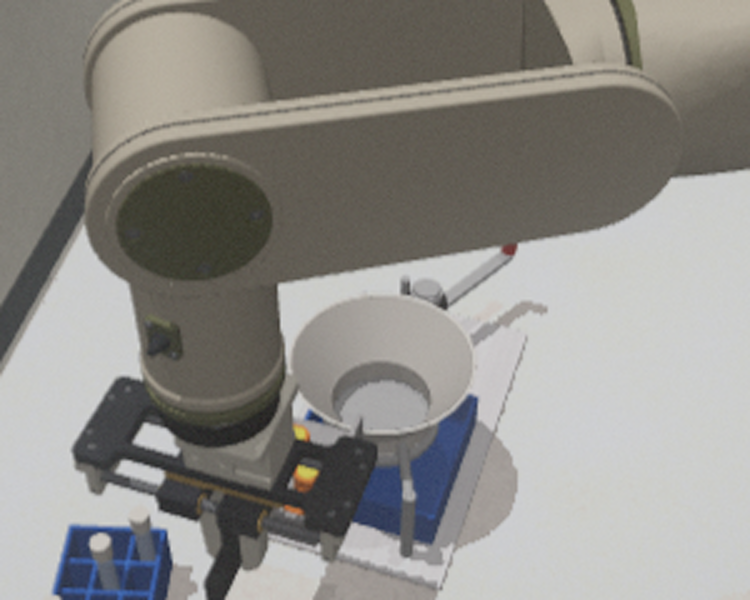

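View pics/t3.png

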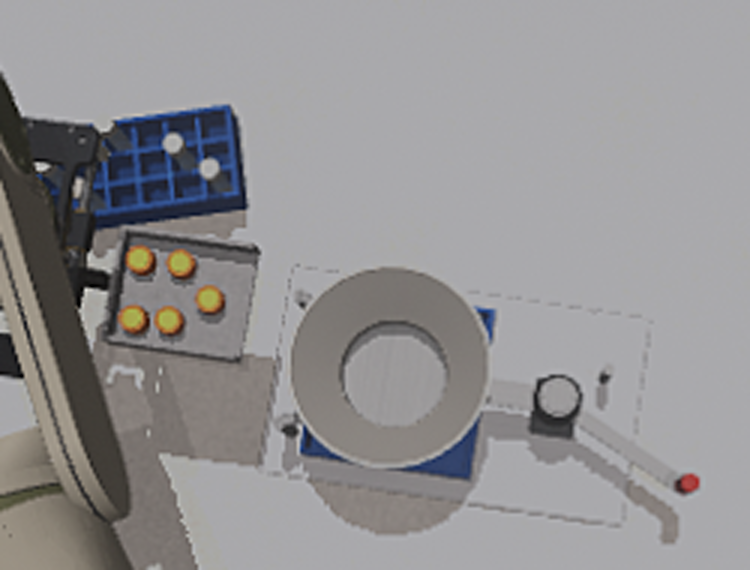

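Request:
{"fn": "send_rows", "kwargs": {
  "motion": [
    [[-0.005,-0.001,-0.003],0],
    [[-0.015,-0.004,-0.003],0],
    [[-0.03,-0.008,-0.003],0],
    [[-0.045,-0.012,-0.003],0],
    [[-0.06,-0.016,-0.003],0],
    [[-0.075,-0.02,-0.003],0],
    [[-0.09,-0.024,-0.003],0],
    [[-0.102,-0.027,-0.003],0],
    [[-0.107,-0.028,-0.003],0],
    [[-0.108,-0.029,-0.003],0.2],
    [[-0.108,-0.029,-0.003],0.2]
  ]
}}

```text
t: 9.02
tool_pos: [0.5592, 0.1836, 0.2027]
orientation: [-2.362, -2.071, -0.0]
force: [-0.3, 0.1, -2.9]
opening: 0.0115
```

```bash
python3 snap.py side s4 120 100 300 240 2.5;python3 snap.py top t4 100 100 250 190 3;  python3 g.py .5591 .1828 .167 -7.4
```

```text
t 9.12 tcp [0.5592 0.1837 0.2026] jaw -7.5 tilt 0.01 f [-0.3  0.6 -3.4] open 0.0119 q [0.23 0.11 1.54 0.   1.49 0.36]
shift [-0.0009  0.      0.0356] twist -0.1
```

View pics/s4.png

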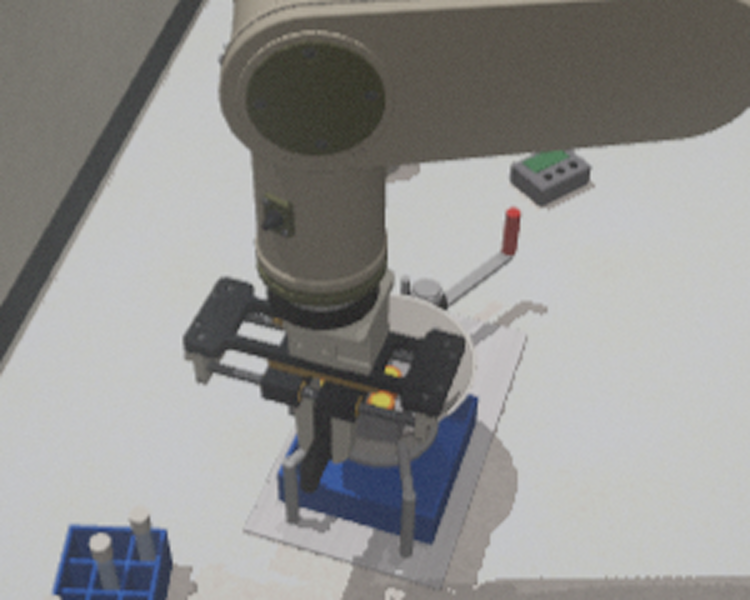

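View pics/t4.png

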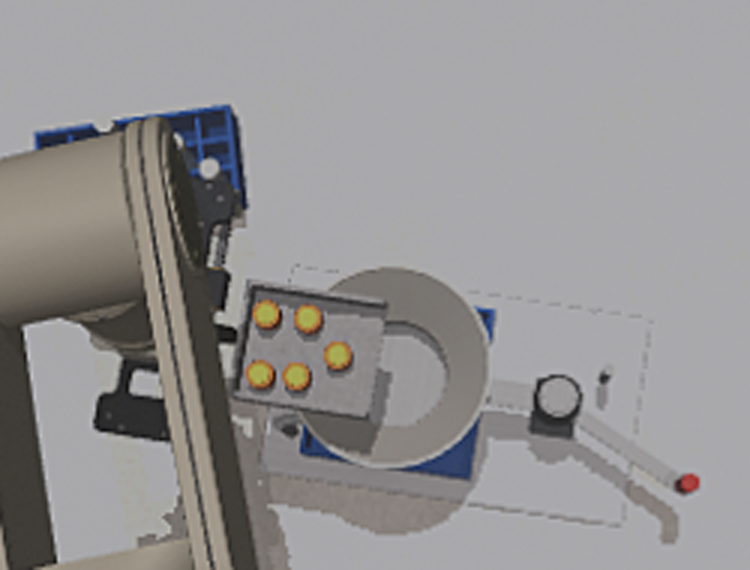

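Request:
{"fn": "send_rows", "kwargs": {
  "motion": [
    [[0,0,0.008],0],
    [[0,0,0.018],0],
    [[0,0,0.026],0],
    [[0,0,0.031],0],
    [[0,0,0.033],0],
    [[0,0,0.034],0]
  ]
}}

```text
t: 9.88
tool_pos: [0.5593, 0.1834, 0.1687]
orientation: [2.362, 2.071, 0.0]
force: [-0.0, 0.4, -2.9]
opening: 0.0115
```

Request:
{"fn": "send_rows", "kwargs": {
  "motion": [
    [[0,0,0.001],0],
    [[0,0,0.002],0],
    [[0,0,0.002],0]
  ]
}}

```text
t: 10.25
tool_pos: [0.5593, 0.1834, 0.1668]
orientation: [2.362, 2.071, 0.0]
force: [0.8, -1.0, -2.7]
opening: 0.0117
```

Request:
{"fn": "send_rows", "kwargs": {
  "motion": [
    [[0,0,0],0],
    [[0,0,0],0],
    [[0,0,0],0],
    [[-0.001,0,-0.003],0],
    [[-0.003,0,-0.007],0],
    [[-0.005,0,-0.011],0],
    [[-0.0065,0,-0.0135],0],
    [[-0.0065,0,-0.0135],0]
  ],
  "squeeze": 6
}}

```text
t: 11.25
tool_pos: [0.5585, 0.1768, 0.1805]
orientation: [2.362, 2.071, 0.001]
force: [-0.8, -0.3, -0.3]
opening: 0.0123
```

```bash
python3 snap.py side s5 120 100 300 240 2.5;python3 snap.py top t5 100 100 250 190 3;  python3 g.py .5591 .1828 .167 -7.4
```

```text
t 11.35 tcp [0.5584 0.1769 0.1803] jaw -7.5 tilt 0.03 f [-0.9 -0.3  0.1] open 0.0118 q [ 0.22  0.11  1.58 -0.    1.45  0.35]
shift [ 0.006  -0.0001  0.0133] twist -0.1
```

View pics/s5.png

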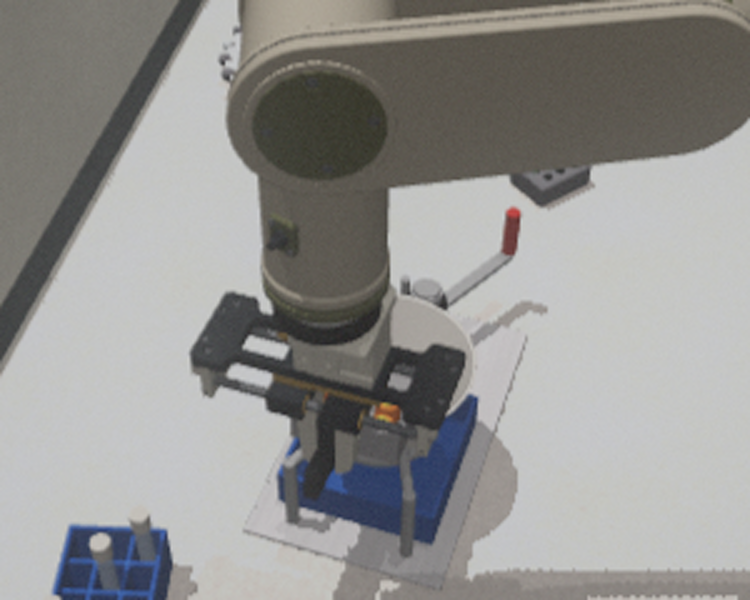

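View pics/t5.png

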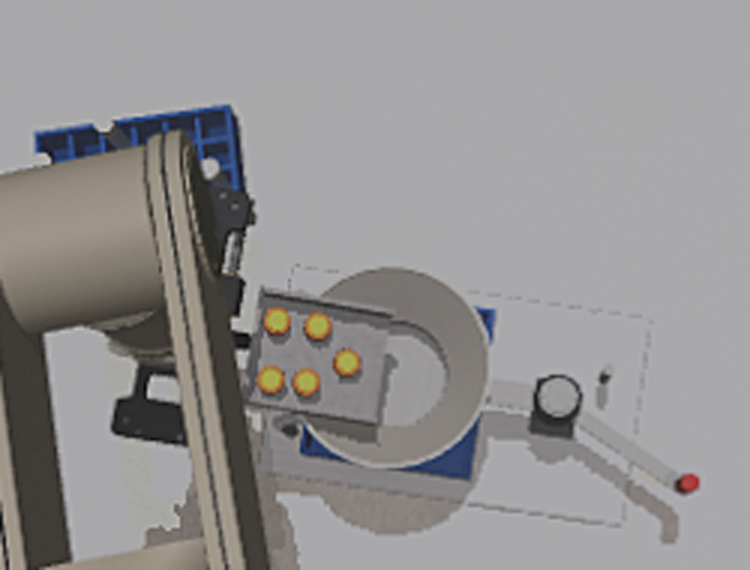

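Request:
{"fn": "send_rows", "kwargs": {
  "motion": [
    [[-0.003,0,-0.005],0],
    [[-0.006,0,-0.009],0],
    [[-0.0086,0,-0.0123],0],
    [[-0.012,0,-0.016],0],
    [[-0.0155,0,-0.0195],0],
    [[-0.0193,0,-0.0227],0],
    [[-0.023,0,-0.0255],0],
    [[-0.027,0,-0.0283],0],
    [[-0.0316,0,-0.031],0],
    [[-0.0316,0,-0.031],0],
    [[-0.0316,0,-0.031],0],
    [[-0.0316,0,-0.031],0]
  ]
}}

```text
t: 12.85
tool_pos: [0.554, 0.1457, 0.2109]
orientation: [-2.362, -2.071, 0.0]
force: [-0.8, -0.3, -2.1]
opening: 0.0118
```

```bash
python3 snap.py side s6 120 100 300 240 2.5;python3 snap.py top t6 100 100 250 190 3;  python3 g.py .5591 .1828 .167 -7.4
```

```text
t 12.95 tcp [0.5541 0.1457 0.211 ] jaw -7.5 tilt 0.02 f [-1.6 -0.8 -2.4] open 0.0119 q [0.17 0.06 1.58 0.   1.5  0.3 ]
shift [0.0374 0.0002 0.0439] twist -0.1
```

View pics/s6.png

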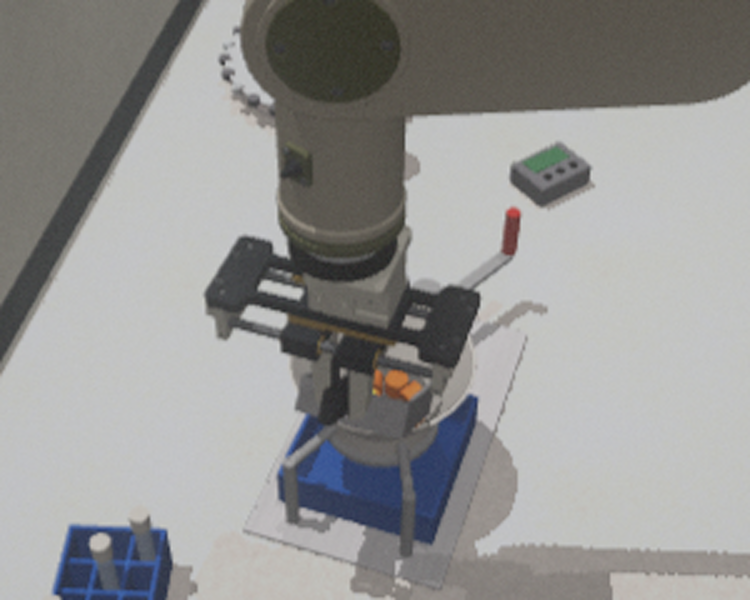

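View pics/t6.png

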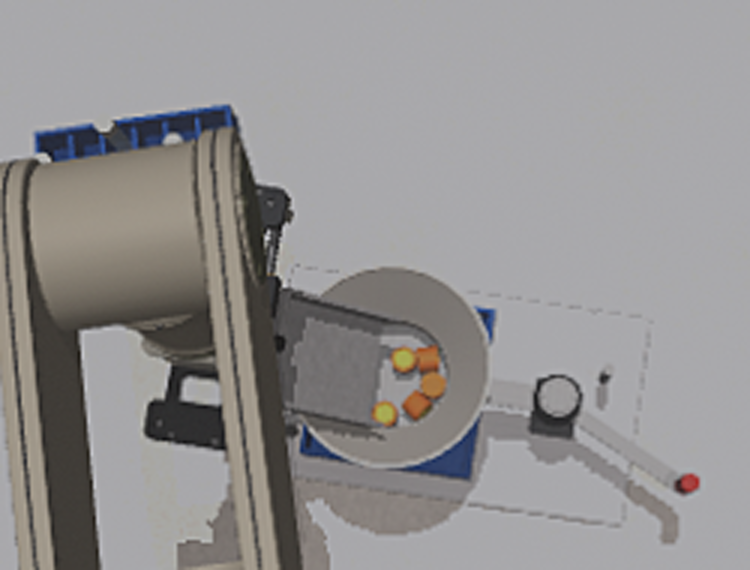

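Request:
{"fn": "send_rows", "kwargs": {
  "motion": [
    [[0,0,0],0],
    [[0,0,0],0],
    [[0,0,0],0],
    [[0,0,-0.006],0],
    [[0,0,-0.016],0],
    [[0,0,-0.03],0],
    [[0,0,-0.045],0],
    [[0,0,-0.06],0],
    [[0,0,-0.072],0],
    [[0,0,-0.08],0],
    [[0,0,-0.08],0]
  ],
  "squeeze": 60
}}

```text
t: 14.32
tool_pos: [0.5545, 0.1456, 0.2919]
orientation: [2.361, 2.071, 0.001]
force: [0.2, -0.2, -2.3]
opening: 0.0116
```

```bash
python3 snap.py top t7 100 100 250 190 3;  python3 g.py .523 .290 .291 -7.4
```

```text
t 14.38 tcp [0.5542 0.1456 0.2911] jaw -7.5 tilt 0.0 f [-1.   0.3 -2.6] open 0.0115 q [0.17 0.04 1.45 0.   1.65 0.3 ]
shift [ 1.391e-01 -4.980e-02  1.000e-04] twist -0.1
```

View pics/t7.png

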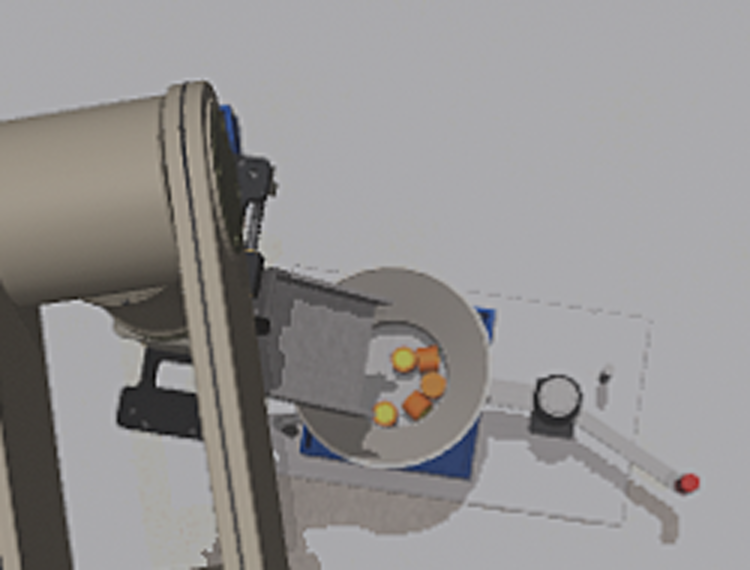

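Request:
{"fn": "send_rows", "kwargs": {
  "motion": [
    [[0.008,-0.003,0],0],
    [[0.025,-0.009,0],0],
    [[0.045,-0.016,0],0],
    [[0.07,-0.025,0],0],
    [[0.095,-0.034,0],0],
    [[0.117,-0.042,0],0],
    [[0.132,-0.047,0],0],
    [[0.139,-0.05,0],0],
    [[0.139,-0.05,0.02],0],
    [[0.139,-0.05,0.06],0],
    [[0.139,-0.05,0.1],0],
    [[0.139,-0.05,0.125],0]
  ]
}}

```text
t: 15.88
tool_pos: [0.5213, 0.2882, 0.1618]
orientation: [-2.362, -2.069, 0.007]
force: [-0.3, -0.6, -1.6]
opening: 0.0117
```

Request:
{"fn": "send_rows", "kwargs": {
  "motion": [
    [[0,0,0.02],0],
    [[0,0,0.035],0],
    [[0,0,0.045],0],
    [[0,0,0.05],0],
    [[0,0,0.05],0]
  ]
}}

```text
t: 16.5
tool_pos: [0.5229, 0.29, 0.1164]
orientation: [2.362, 2.071, 0.001]
force: [-0.1, -0.7, -1.3]
opening: 0.0115
```

```bash
python3 snap.py side s8 120 150 230 240 2.5;python3 snap.py top t8 50 100 250 190 3;  python3 g.py .523 .290 .099 -7.4
```

```text
t 16.6 tcp [0.5232 0.2902 0.117 ] jaw -7.5 tilt 0.08 f [-0.6 -0.7 -1.8] open 0.0118 q [0.42 0.19 1.61 0.   1.34 0.55]
shift [-0.0003 -0.0002  0.018 ] twist -0.1
```

View pics/s8.png

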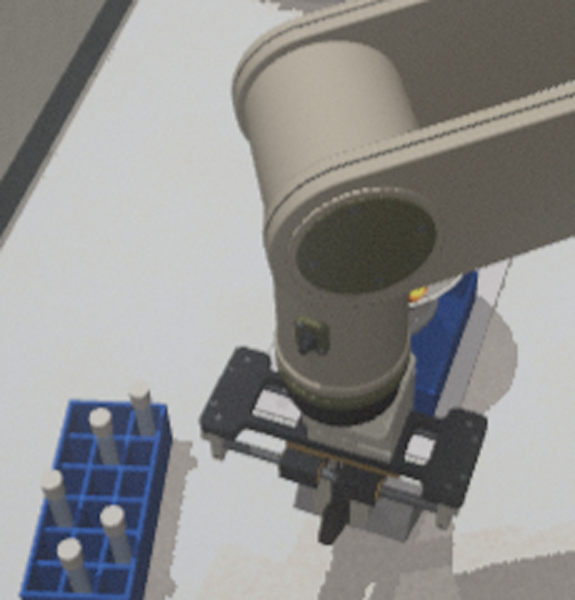

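View pics/t8.png

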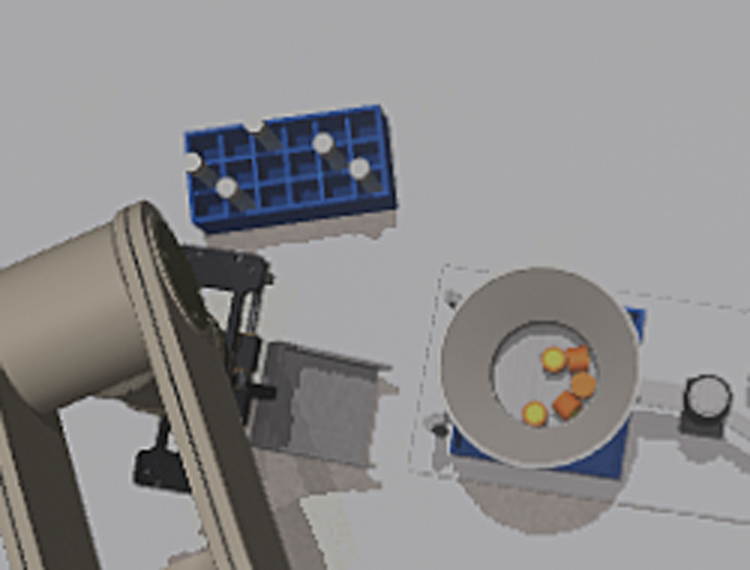

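Request:
{"fn": "send_rows", "kwargs": {
  "motion": [
    [[0,0,0.006],0],
    [[0,0,0.012],0],
    [[0,0,0.016],0],
    [[0,0,0.018],0],
    [[0,0,0.018],0]
  ]
}}

```text
t: 17.23
tool_pos: [0.5226, 0.2899, 0.0979]
orientation: [-2.362, -2.071, 0.001]
force: [-0.4, -0.1, -1.9]
opening: 0.0116
```

Request:
{"fn": "send_rows", "kwargs": {
  "motion": [
    [[0,0,0],0],
    [[0,0,0],0],
    [[0.007,0,0.006],0],
    [[0.014,0,0.012],0],
    [[0.02,0,0.018],0],
    [[0.028,0,0.027],0],
    [[0.035,0,0.0375],0],
    [[0.041,0,0.048],0],
    [[0.047,0,0.06],0],
    [[0.0515,0,0.07],0],
    [[0.053,0,0.075],0],
    [[0.053,0,0.075],0]
  ],
  "squeeze": 6
}}

```text
t: 18.73
tool_pos: [0.5293, 0.3424, 0.0225]
orientation: [-2.362, -2.071, 0.001]
force: [0.4, -0.2, -1.6]
opening: 0.0122
```

```bash
python3 snap.py side s9 120 150 230 240 2.5;python3 snap.py top t9 50 100 250 190 3;  python3 g.py .53 .345 .014 -7.4
```

```text
t 18.82 tcp [0.5296 0.3424 0.0232] jaw -7.5 tilt 0.01 f [ 0.5 -0.  -0.3] open 0.0118 q [0.49 0.38 1.57 0.   1.2  0.62]
shift [0.0026 0.     0.0092] twist -0.1
```

View pics/s9.png

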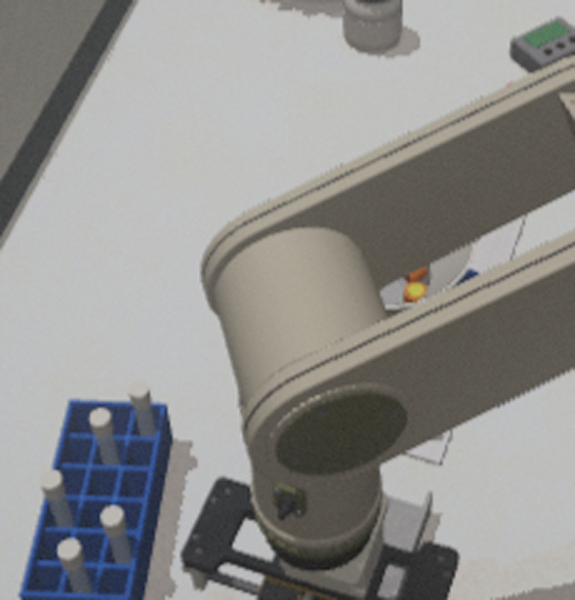

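View pics/t9.png

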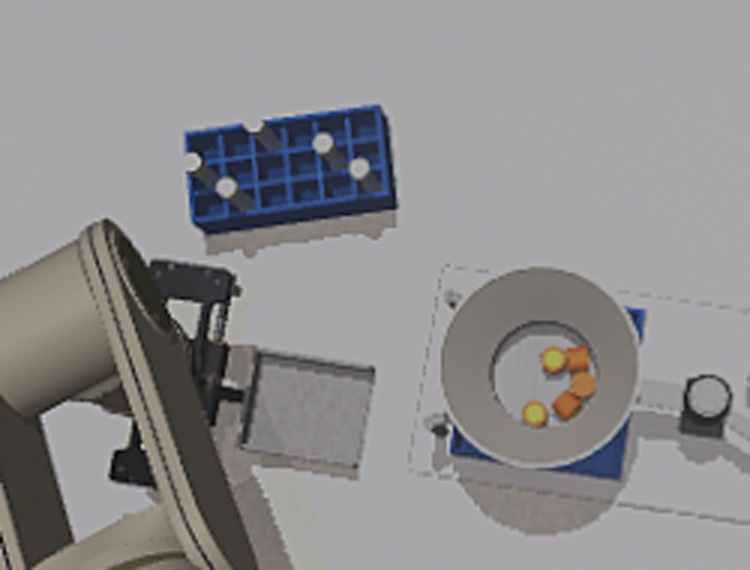

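Request:
{"fn": "send_rows", "kwargs": {
  "motion": [
    [[0.001,0,0.004],0],
    [[0.002,0,0.008],0],
    [[0.002,0,0.01],0],
    [[0.002,0,0.01],0]
  ]
}}

```text
t: 19.32
tool_pos: [0.5304, 0.3453, 0.0138]
orientation: [-2.362, -2.071, -0.003]
force: [0.7, 3.2, 3.1]
opening: 0.0118
```

Request:
{"fn": "send_rows", "kwargs": {
  "motion": [
    [[0,0,0],0],
    [[0,0,0],0],
    [[0,0,0],0],
    [[0,0,0],0],
    [[0,0,0],0]
  ],
  "jaw": 0.05
}}

```text
t: 19.95
tool_pos: [0.5299, 0.3444, 0.0131]
orientation: [2.362, 2.071, -0.0]
force: [-0.2, -0.1, 0.4]
opening: 0.0493
```

Request:
{"fn": "send_rows", "kwargs": {
  "motion": [
    [[0,0,-0.02],0],
    [[0,0,-0.06],0],
    [[0,0,-0.11],0],
    [[0,0,-0.16],0],
    [[0,0,-0.21],0],
    [[0,0,-0.24],0]
  ]
}}

```text
t: 20.7
tool_pos: [0.5308, 0.345, 0.2588]
orientation: [2.361, 2.071, 0.009]
force: [-0.5, -0.7, -1.2]
opening: 0.0499
```

```bash
python3 snap.py side s10 120 150 230 240 2.5;python3 snap.py top t10 50 100 250 190 3; python3 - <<'E'
from m2 import *
k=ap(ST,[[-.0565,-.257,.105],[.0565,-.257,.105],[0,-.14,.111]]);print(k)
E
python3 g.py .451 -.213 .2
```

```text
[[ 0.45087011 -0.21158254  0.105     ]
 [ 0.56292895 -0.22613644  0.105     ]
 [ 0.52196862 -0.10283396  0.111     ]]
t 20.8 tcp [0.532  0.3456 0.2604] jaw -7.5 tilt 0.57 f [ 1.  -0.6 -1. ] open 0.0501 q [0.5  0.2  1.34 0.   1.6  0.63]
shift [-0.5648 -0.0079  0.0571] twist 0
```

View pics/s10.png

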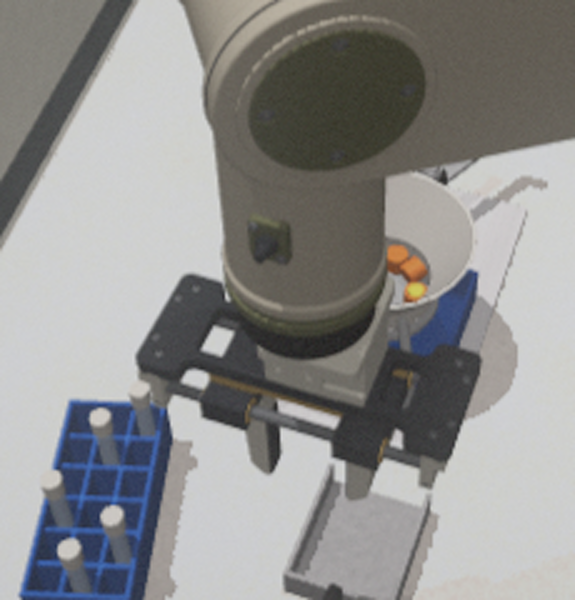

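View pics/t10.png

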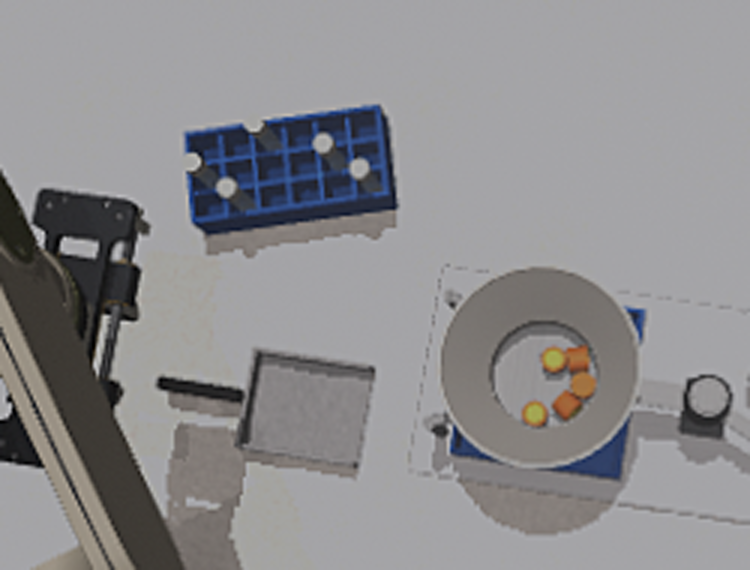

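Request:
{"fn": "send_rows", "kwargs": {
  "motion": [
    [[-0.02,0,0],2],
    [[-0.06,-0.001,0],5],
    [[-0.11,-0.001,0],8],
    [[-0.165,-0.002,0],11],
    [[-0.22,-0.003,0],14],
    [[-0.275,-0.004,0.005],17],
    [[-0.33,-0.005,0.01],20],
    [[-0.385,-0.006,0.015],23],
    [[-0.44,-0.006,0.02],25.5],
    [[-0.495,-0.007,0.03],25.5],
    [[-0.54,-0.008,0.04],25.5],
    [[-0.565,-0.008,0.05],25.5]
  ],
  "jaw": 0.06
}}

```text
t: 22.3
tool_pos: [0.4471, -0.2166, 0.2024]
orientation: [-2.762, -1.496, 0.001]
force: [0.7, -0.2, -0.3]
opening: 0.0601
```

Request:
{"fn": "send_rows", "kwargs": {
  "motion": [
    [[0,0,0],0],
    [[0,0,0],0]
  ]
}}

```text
t: 22.55
tool_pos: [0.4482, -0.2139, 0.2032]
orientation: [-2.76, -1.499, -0.0]
force: [0.7, 0.3, 0.1]
opening: 0.0602
```

```bash
python3 - <<'E'
from m2 import *
s=monitor.read_state(); im=eyes.read_camera("wrist")[:,:,::-1].copy(); c=cam("wrist",T_wrist(s))
for l in [ap(ST,circ(8,130,-56.5,-257)/1000),ap(ST,circ(21,111,0,-140)/1000)]:
    cv2.polylines(im,[np.round(proj(c,l)).astype(int)],False,(0,255,0),1)
cv2.imwrite("pics/w11.png",im)
E
python3 g.py .451 -.2116 .086 -33; python3 snap.py top t11 150 120 250 190 3;python3 snap.py side s11 120 50 300 240 2.5
```

```text
t 22.6 tcp [ 0.4485 -0.2138  0.2034] jaw -33.0 tilt 0.02 f [ 0.2 -0.2  0.7] open 0.0601 q [-0.55 -0.14  1.79  0.    1.5   0.03]
shift [0.0031 0.0009 0.1174] twist 0.0
```

View pics/w11.png

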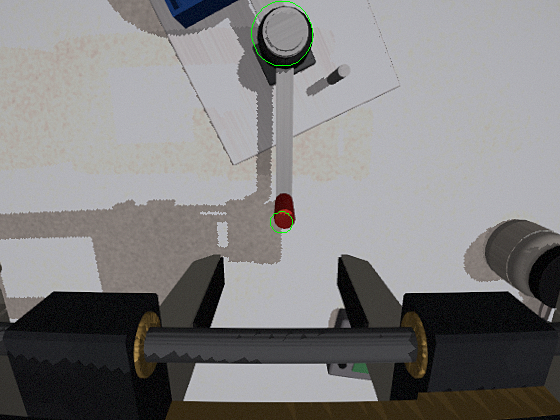

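View pics/t11.png

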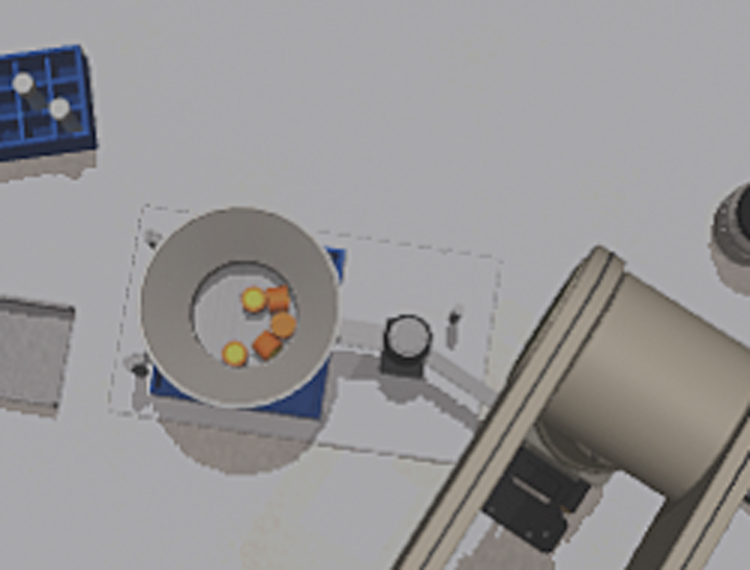

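View pics/s11.png

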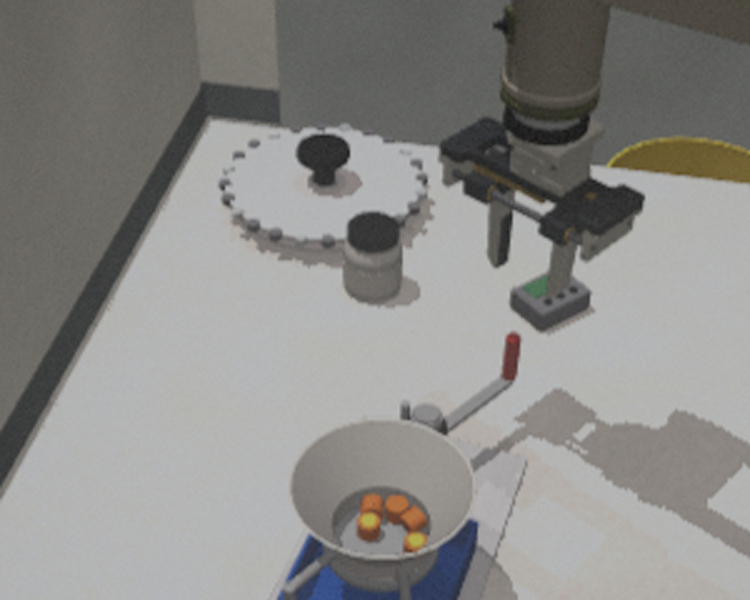

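Request:
{"fn": "send_rows", "kwargs": {
  "motion": [
    [[0.003,0.001,0.02],0],
    [[0.003,0.001,0.05],0],
    [[0.003,0.001,0.08],0],
    [[0.003,0.001,0.105],0],
    [[0.003,0.001,0.117],0],
    [[0.003,0.001,0.117],0]
  ]
}}

```text
t: 23.45
tool_pos: [0.4505, -0.212, 0.0858]
orientation: [-2.759, -1.5, 0.001]
force: [0.6, -0.5, 0.5]
opening: 0.0599
```

```bash
python3 g.py .451 -.2116 .086 -33; python3 snap.py wrist w12
```

```text
t 23.45 tcp [ 0.4505 -0.212   0.0858] jaw -33.0 tilt 0.07 f [ 0.6 -0.5  0.5] open 0.0599 q [-0.54 -0.04  1.91  0.    1.27  0.03]
shift [ 0.0006  0.0002 -0.0002] twist 0.0
```

View pics/w12.png

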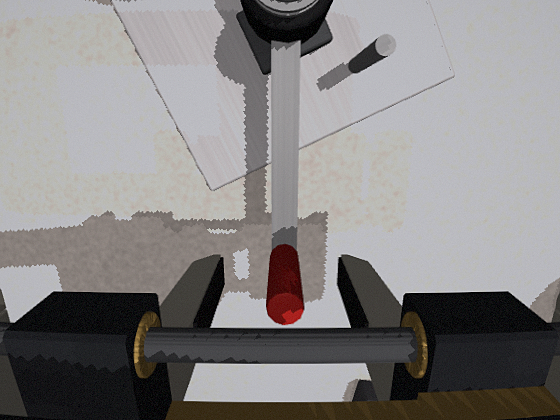

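Request:
{"fn": "send_rows", "kwargs": {
  "motion": [
    [[0,0,0],0],
    [[0,0,0],0],
    [[0,0,0],0],
    [[0,0,0],0],
    [[0,0,0],0]
  ],
  "jaw": 0,
  "squeeze": 25
}}

```text
t: 24.12
tool_pos: [0.4519, -0.2134, 0.0864]
orientation: [2.758, 1.498, 0.003]
force: [4.5, -2.7, -13.0]
opening: 0.0156
```

Request:
{"fn": "send_rows", "kwargs": {
  "motion": [
    [[0.0005,0.0113,0],-5],
    [[0.002,0.0226,0],-10],
    [[0.0044,0.0336,0],-15],
    [[0.0078,0.0445,0],-20],
    [[0.0122,0.0549,0],-25],
    [[0.0174,0.065,0],-30],
    [[0.0235,0.0746,0],-35],
    [[0.0304,0.0836,0],-40],
    [[0.0381,0.0919,0],-45],
    [[0.0464,0.0996,0],-50],
    [[0.05,0.1024,0],-52],
    [[0.05,0.1024,0],-52]
  ]
}}

```text
t: 25.62
tool_pos: [0.564, -0.2294, 0.0864]
orientation: [1.823, 2.555, -0.005]
force: [-0.5, -12.0, -1.0]
opening: 0.0159
```

```bash
python3 g.py .5629 -.2261 .086 18.4; python3 snap.py top t13 150 120 250 190 3;python3 snap.py side s13 120 50 300 240 2.5; python3 snap.py wrist w13
```

```text
t 25.62 tcp [ 0.564  -0.2294  0.0864] jaw 19.0 tilt 0.24 f [ -0.5 -12.   -1. ] open 0.0159 q [-0.47  0.25  1.6  -0.    1.29 -0.8 ]
shift [0.0034 0.     0.0004] twist 0.6
```

View pics/t13.png

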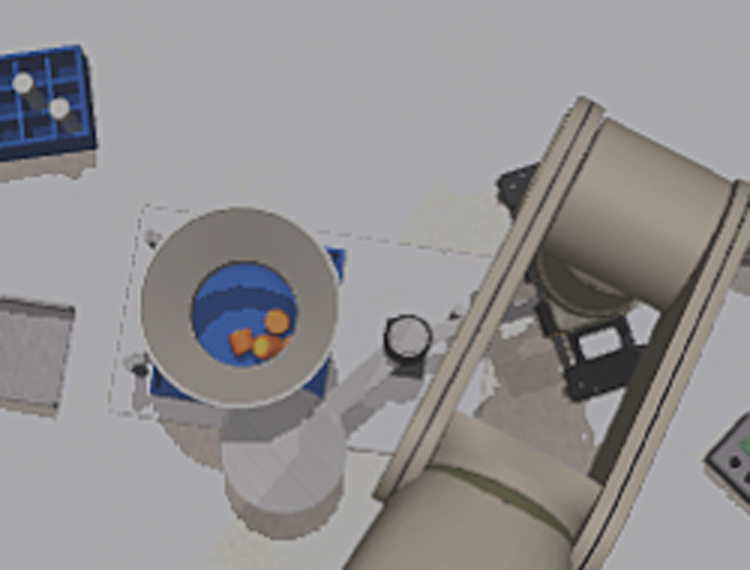

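View pics/s13.png

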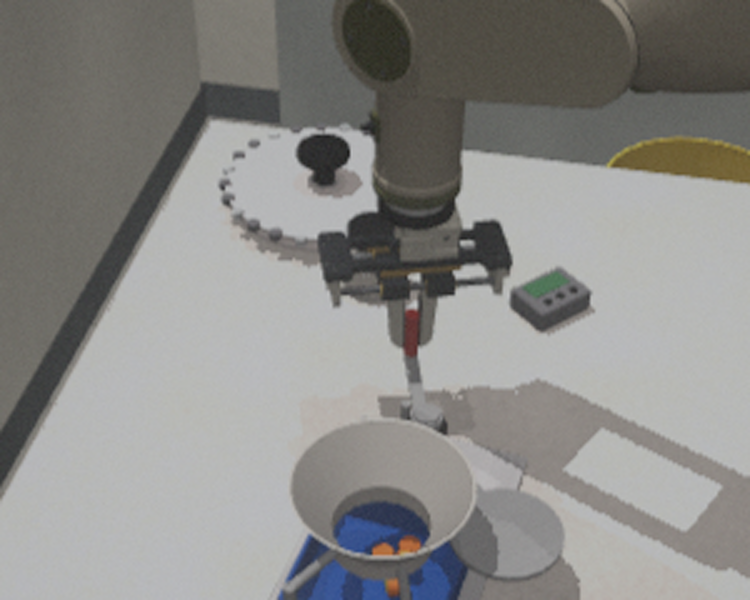

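View pics/w13.png

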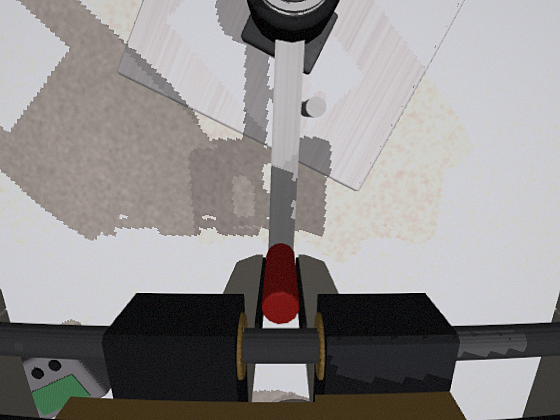

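Request:
{"fn": "send_rows", "kwargs": {
  "motion": [
    [[0,0,0],0],
    [[0,0,0],0],
    [[0,0,0],0],
    [[0,0,0],0]
  ]
}}

```text
t: 26.28
tool_pos: [0.5636, -0.2294, 0.0864]
orientation: [1.824, 2.554, -0.005]
force: [0.1, -11.8, -1.0]
opening: 0.016
```

Request:
{"fn": "send_rows", "kwargs": {
  "motion": [
    [[0,0.002,0],0],
    [[0,0.004,0],0],
    [[0,0.004,0],0],
    [[0,0.004,0],0]
  ]
}}

```text
t: 26.78
tool_pos: [0.5671, -0.2284, 0.0864]
orientation: [1.824, 2.555, -0.006]
force: [-3.0, -12.9, -0.5]
opening: 0.0155
```

```bash
python3 g.py .5629 -.2261 .086 18.4; python3 - <<'E'
from h import *
for n,b in (("top",(200,160,130,110,6)),("side",(220,190,110,110,5)),("wrist",(0,0,560,420,1))):
    im=eyes.read_camera(n)[:,:,::-1]; x,y,w,h,f=b
    cv2.imwrite(f"pics/{n}14.png",cv2.resize(im[y:y+h,x:x+w],None,fx=f,fy=f,interpolation=2))
E
```

```text
t 26.77 tcp [ 0.5671 -0.2284  0.0864] jaw 18.9 tilt 0.25 f [ -3.  -12.9  -0.5] open 0.0155 q [-0.46  0.26  1.59 -0.    1.29 -0.79]
shift [ 0.0035 -0.0032  0.0004] twist 0.5
```

View pics/top14.png

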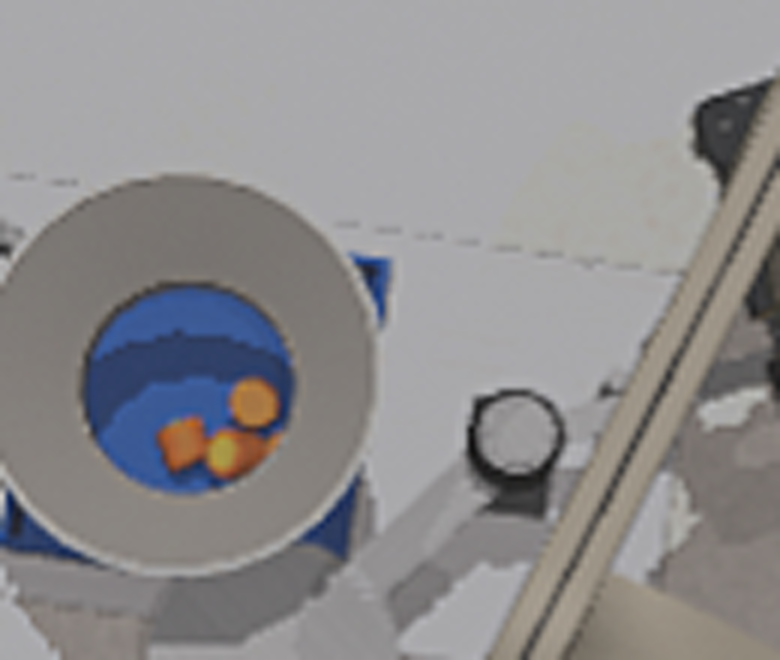

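View pics/side14.png

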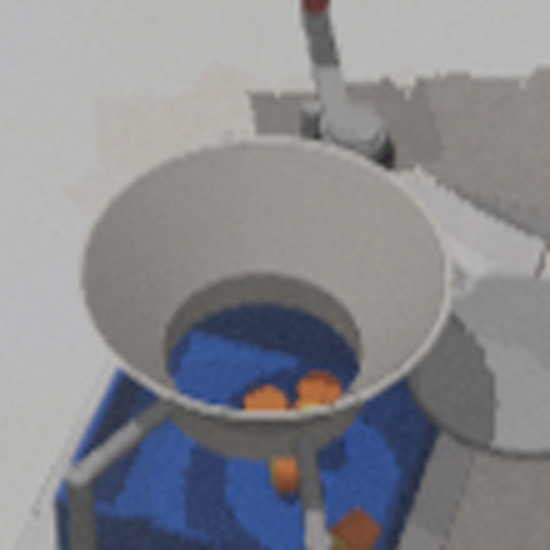

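View pics/wrist14.png

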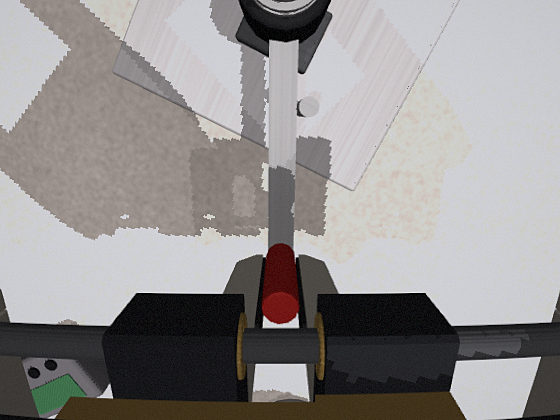

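Request:
{"fn": "send_rows", "kwargs": {
  "motion": [
    [[-0.001,0.002,0],0],
    [[-0.002,0.004,0],0],
    [[-0.002,0.004,0],0],
    [[-0.002,0.004,0],0]
  ]
}}

```text
t: 27.42
tool_pos: [0.5677, -0.2284, 0.0861]
orientation: [-1.823, -2.552, 0.011]
force: [-22.9, -9.3, 12.9]
opening: 0.0157
```

```bash
python3 g.py .5629 -.2261 .086 18.4; python3 snap.py wrist w15 180 0 200 200 3
```

```text
t 27.43 tcp [ 0.5677 -0.2284  0.0861] jaw 18.9 tilt 0.51 f [-22.9  -9.3  12.9] open 0.0157 q [-0.46  0.27  1.58 -0.01  1.3  -0.79]
shift [ 0.0037 -0.0038  0.0001] twist 0.5
```

View pics/w15.png

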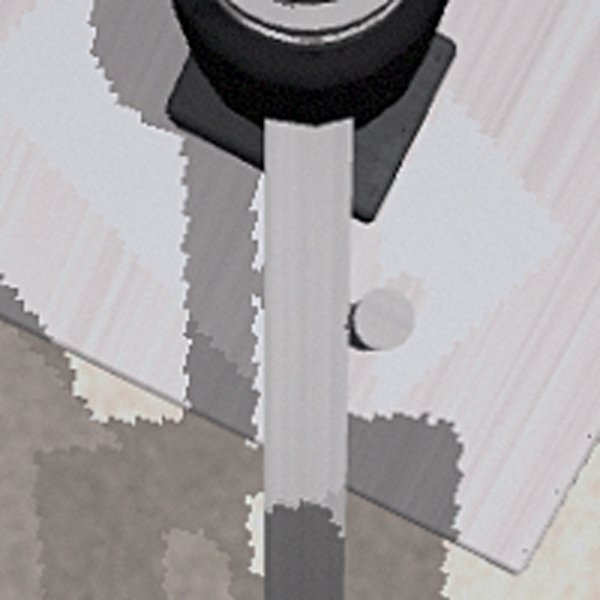

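Request:
{"fn": "send_rows", "kwargs": {
  "motion": [
    [[0,-0.001,0],0],
    [[0,-0.001,0],0],
    [[0,-0.001,0],0]
  ]
}}

```text
t: 27.85
tool_pos: [0.5676, -0.2284, 0.0862]
orientation: [-1.824, -2.553, 0.009]
force: [-18.6, -7.6, 10.7]
opening: 0.0157
```

```bash
python3 g.py .5629 -.2261 .086 18.4; python3 - <<'E'
from h import *
A=[]
for n,b in (("side",(225,225,100,100,6)),("top",(90,150,130,100,6))):
    im=eyes.read_camera(n)[:,:,::-1]; x,y,w,h,f=b
    cv2.imwrite(f"pics/{n}16.png",cv2.resize(im[y:y+h,x:x+w],None,fx=f,fy=f,interpolation=2))
c=cam("side")
for u in ((278,270),(284,267),(277,285),(291,296)): print(u,atz(c,*u,.03).round(3))
E
```

```text
t 27.85 tcp [ 0.5676 -0.2284  0.0862] jaw 18.9 tilt 0.4 f [-18.6  -7.6  10.7] open 0.0157 q [-0.46  0.26  1.58 -0.01  1.3  -0.79]
shift [ 0.0038 -0.0037  0.0002] twist 0.5
(278, 270) [0.533 0.011 0.03 ]
(284, 267) [ 0.52  -0.001  0.03 ]
(277, 285) [0.527 0.056 0.03 ]
(291, 296) [0.489 0.081 0.03 ]
```

View pics/side16.png

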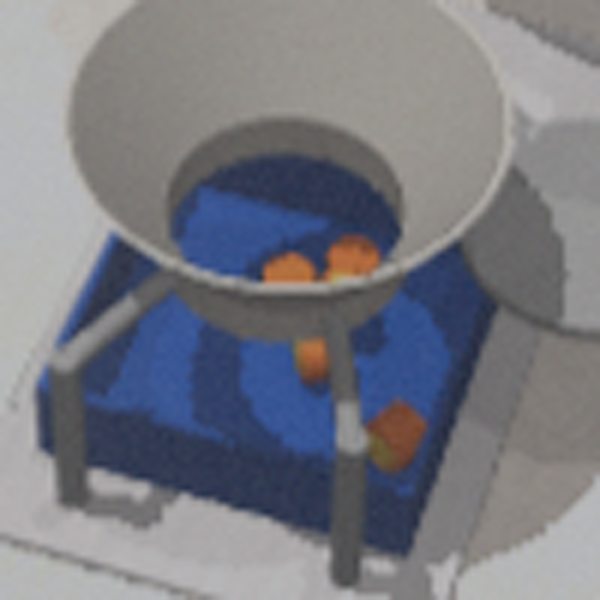

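View pics/top16.png

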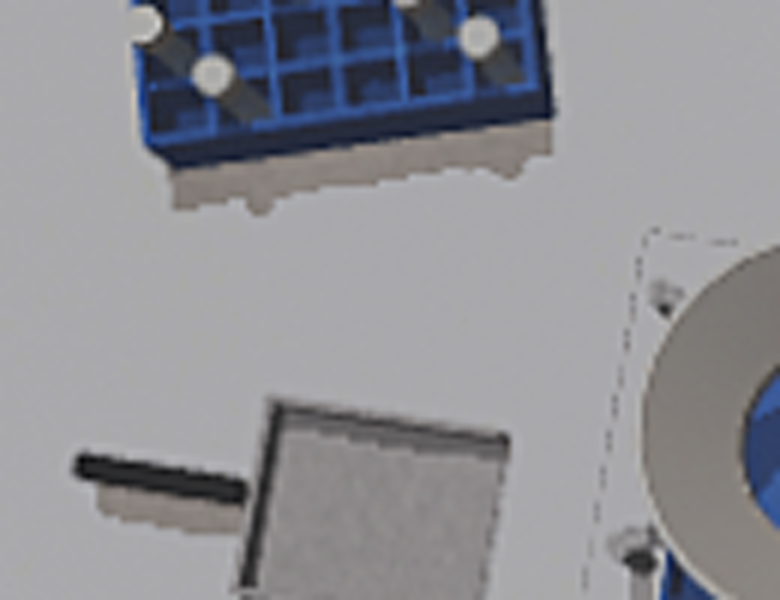

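```bash
python3 - <<'E'
from m2 import *
t=cam("top");s=cam("side");Si=np.linalg.inv(ST)
f=lambda p:(Si[:3,:3]@p+Si[:3,3]).round(3)
for n,u in (("o255",(242.5,227)),("cube",(230.5,233.8)),("yel",(237.5,235.5)),("sliv",(245.8,233.3))): print(n,f(atz(t,*u,.022)))
for n,u in (("A",(273.3,270)),("B",(283.8,267.5)),("C yel",(282.5,271)),("D",(277,285)),("E",(291.7,297.5))): print(n,f(atz(s,*u,.022)))
E
```

```text
o255 [ 0.006 -0.025  0.022]
cube [-0.017  0.003  0.022]
yel [-0.019 -0.016  0.022]
sliv [-0.009 -0.037  0.022]
A [ 0.008 -0.028  0.022]
B [-0.013 -0.044  0.022]
C yel [-0.014 -0.032  0.022]
D [-0.014  0.012  0.022]
E [-0.058  0.036  0.022]
```

```bash
python3 -c "
from plant import ticket
print(ticket.close_job())"
```

```text
the job is handed in; nothing more can be done
None
```

I handed the job in at about 28 s of the 72 s allowed. By my last checks every step was met, but the hand-in gave no verdict.

- **Pouring:** I gripped the tray by its handle and carried it level over the funnel. Then I loosened the grip and tipped the tray about 40° over the funnel rim. The top view showed all five caps in the funnel with the shutter still shut.
- **Tray:** I set it back flat on the bench, about 45 mm from the stand's base plate, and let go. The top and side views showed it upright and empty.
- **Shutter:** I gripped the red knob and swung the arm to its stop. The arm is still holding it there with a 25 N grip and about 20 N of push. A further 4 mm of commanded push moved the tool under 1 mm while the force rose sharply, so the arm is against the stop. The tool position works out to about 0.92 rad against the nominal 0.90, which is within my measurement error.
- **Caps:** The top and side views together show all five in the blue tub. Four sit near the middle. The fifth leans by the wall at about x -0.058 m, inside the -0.073 m limit, and only the side camera sees it.
- **Rack, jar and timer:** None was touched, and they look unmoved in the pictures. I did not measure their final positions.

The side camera's overlay was about 3 mm off the model. I used the top and wrist cameras to set the tray and knob grasps.

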